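Put the syringe away in the sliding-cover case

ROBOT

A 6-joint arm with a two-finger parallel gripper is mounted at the origin on a cart in front of the work surface, level with it; the furniture and walls round the work are solid. World frame = base frame: x ahead of the robot, y to its left, z up, the work surface at z = 0. Lengths are in mm, angles in degrees, forces in N, time in s.
With the tool pointing down it reaches from about 300 to 850 mm from the base axis. Payload 4.2 kg.
Tool frame: the origin (TCP) lies at the very end of the fingers, on their centre line; the grasp point (between the pads) lies 19 mm behind it (env.grasp_offset is the distance from the TCP to the grasp point, in mm); z points along the fingers, y is the line along which they close (so a half turn about z gives the same grasp; the last joint's range is limited). The gripper opens to 91 mm and grips with 3 to 60 N. Pads are 32 mm wide; open, the fingers measure 118 mm over their backs; the gripper's body (76 mm by 178 mm) begins 60 mm behind the grasp point.
Start: joints at [-68.698, 18.312, 89.639, -0, 72.044, -1.146], TCP at [219.57, -531.444, 213.976] pointing down, gripper open.
Joint ranges: [-177.97, 177.97], [-48.28, 115.42], [12.27, 149.76], [-77.06, 257.06], [2.81, 150.46], [-146.56, 146.56]. Speed limits (degrees/s): [147.25, 147.25, 180, 180, 180, 180].

INTERFACE

Orientations are given as [roll, pitch, yaw] about the fixed x, y, z axes, in that order (R = Rz(yaw) Ry(pitch) Rx(roll)).
In Python, from workcell import env gives the robot as it stands. The module is installed in compiled form; this text tells all that it offers.
- The arm moves only by the tool send_rows, never from a script. Its argument "motion" is a list of rows, each an object of numbers: "tx", "ty", "tz": the shift along the tool's x, y, z in units of 500 mm (1.0 is 500 mm); "rx", "ry", "rz": the turn, a rotation vector about the tool's x, y, z in units of 30 degrees (1.0 is 30 degrees); "gripper": the closure, from -1 (fully open) to 1 (shut). In form: [{"tx": .., "ty": .., "tz": .., "rx": .., "ry": .., "rz": .., "gripper": ..}, ...]. A call has 1 to 12 rows; each row shifts and turns the commanded pose from where the row before left it, along the tool's axes as they then stand; what a row does not reach is not made up. A row lasts 1/8 s, in which the tool goes at most 62.5 mm and 10.7 degrees, less where a joint would pass 70% of its speed; a pose out of reach is approached as far as the arm can. A call with a number of a shift or a turn outside -1 to 1 is refused whole. A call with a gripper value outside its range is refused whole. The fingers move at their own pace and stop on an object; "grip_force" is the grip in N (left out, the last holds). Time passes only in rows, so rows that do not move let the fingers close. It gives the time, the measured TCP pose, the force, the opening and the grip force at its end, in the units of the state.
- env.state(): the state, without advancing time (a new reading comes with each control period).
- env.grab_frame(name): name is "side" or "top" or "wrist"; returns a dict with "frame" (400x640x3 uint8, red, green, blue), "vertical_fov" (degrees; the focal length in pixels is half the picture's height over the tangent of half this angle, whatever the lens; pixels are square), "cx", "cy" (the principal point, pixels), "k1" (the pictures are not rectified: a ray, as slopes to the right and down, at radius r is drawn at 1 + k1 r^2 times it, then the intrinsics apply), "rvec" (rotation vector, rad) and "tvec" (3), from world to camera coordinates, as OpenCV has them; the wrist camera has in their place "T_tool_cam" (4x4, takes a point from camera to tool coordinates, whose origin is the TCP and whose axes are the flange's). Camera axes: x right, y down, z forward; pixel columns grow to the right and rows downward; lengths in mm; the calibration is good to about 2 mm. A picture is of the moment at which its call begins: read the wrist's pose just before it. There is no depth.
- env.job_done(): hands the job in; it is judged then, once.
The state is a dict: "time_s": time; "qpos": joint angles; "qvel": joint speeds; "effort": joint torques, N m; "ee_pos": TCP position; "ee_rot": TCP orientation; "force": force on the tool from outside, world axes, zero at the start; "torque": the same for the moment, N m; "gripper_width": finger opening in mm; "gripper_force": force on a finger pad.
Only numpy, scipy, OpenCV 4.12 (cv2) and the standard library are available. Lean on these libraries where they do the work, as an engineer would, in place of code of your own. Each camera call takes 0.05 s, during which the arm holds its last target. There are 200 camera calls.

TASK

Put the big syringe away in the wooden tool case. One of the two upright specimen containers (the jar with the red lid, or the clear frosted tube) stands in the way of the sliding cover: first, with the cover still shut, lift that one aside and stand it upright on the worktop clear of the cover's path; then slide the cover fully back, lay the syringe lengthwise on the case's floor, let go of it, and slide the cover fully shut over it. Leave the other container and everything else where it is.

Things in the scene. Friction and masses are not known exactly. Their poses are not given: they have to be found in the camera images.
- case: Wooden tool case, 190 x 104 x 53 mm, fixed. Origin: centre of its underside; x along its length, the way the cover opens, y across, z up. Inside 178 x 92 mm (86 mm between the lips over the cover's grooves), floor 6 mm above the worktop, 37 mm clear height under the cover. Sides and the end wall at -x are 52 to 53 mm high, the end wall at +x 42 mm.
- cover (a joint): Light wooden cover sliding in the case's grooves along the case's +x: 0 = fully shut, 0.16 m = fully back (stop). Starts 0 to 8 mm ajar. Needs about 2 N, stays where left. Panel 184 x 90 x 5 mm, top 48 mm above the worktop; in the case's frame it spans x = -89 to +95 mm when shut and +71 to +255 mm when back, jutting out past the +x end; the case is then open from x = -89 to +71 mm.
- cover_bar (a point): Centre of the dark finger bar fixed across the top of the cover: 14 mm thick (along the case's x), 60 mm long (along the case's y), 22 mm high, from 48 to 70 mm above the worktop. With the cover shut it lies at x = -45 mm in the case's frame. Axes as the case.
- syringe_mid (a point): Plastic syringe, 137 mm long, on its side in the card tray. Point on its axis, half-way along, 13 mm above its underside. x runs along it to the nozzle. Barrel 26 mm across from x = -62 to +50 mm; flange 40 mm wide (along y) at x = -62 mm; plunger end at x = -68 mm, nozzle tip at +68 mm. Rigid; about 30 g.
- syringe: The same syringe; origin at its underside below syringe_mid, same axes.
- tray: Open white card tray, 222 (x) x 130 (y) x 36 mm, fixed; origin at the centre of its underside. Floor and walls 2 mm thick. The syringe and black tweezers lie in it. Behind it all a window sill overhangs the worktop beyond world x = 0.72 m, from 0.22 to 0.27 m up.
- jar_mid (a point): Specimen jar with a red-topped lid, 88 mm tall, body 40 mm and lid (upper 18 mm) 44 mm in diameter, about 80 g. Point on its axis at half height, 44 mm above its underside, z up its axis.
- tube_mid (a point): Frosted clear sample tube with a snap lid, 102 mm tall, body 45 mm and lid (upper 14 mm) about 48 mm across, about 80 g. Point on its axis at half height, 51 mm above its underside, z up its axis.
- tweezers_mid (a point): Bystander: black tweezers, 151 (x) x 14 x 9 mm, lying in the card tray beside the syringe; point at their centre.
- pot_mid (a point): Bystander: open white pot of pins, 46 mm across, 41 mm tall, beside the dark mat, which is 5 mm thick, fixed, and covers the worktop from world x = 0.21 to 0.41 m and y = -0.23 to +0.14 m; point at its centre, half-way up.
- vial_mid (a point): Bystander: clear vial with a white cap, 30 mm across, 58 mm tall, standing near the microscope, which fills the worktop to the left of world y = 0.20 m; point at its centre, half-way up.
- jar: The jar; origin at the centre of its underside, 44 mm below jar_mid.
- tube: The tube; origin at its underside, 51 mm below tube_mid.
There are look-alikes about, which are no part of the job. Leave any yellow look-alike of the tube alone.

How it is judged:
By the outcome, as a careful person would: the job done as asked, in the order asked, and still so for the second after the job is handed in, with the robot touching nothing.
It also fails if it takes over 69 s, if anything falls off the work surface, if the arm or the gripper's body presses on something with over 40 N, if the wrist force passes 120 N, or if a joint passes its speed limit or range.

## Working session

There is one attempt and no reset: what is moved stays moved. The work goes in short steps, Python scripts to look and compute and a tool call to move; the robot and the scene stay as the last step left them, time stands still between calls to the robot, and variables do not carry over. Pictures are saved under pics/ and viewed, at most 13 in all, crops included, and the job is handed in when it is done.

Besides the shell and the picture viewer there is one more tool, called after "Emit:" as name(argument=value, ...), one argument or row to a line, values as JSON. send_rows: Moves the arm, as the interface text tells. Shifts and turns lie within -1 to 1; 1 stands for 500 mm of shift or 30 degrees of turn. Its arguments: {"type":"object","properties":{"motion":{"type":"array"},"grip_force":{"type":"number"}},"required":["motion"]}

```bash
mkdir -p pics; cat > h.py <<'E'
import numpy as np,cv2,json
from workcell import env
from scipy.spatial.transform import Rotation as R
def grab(n,tag):
    s=env.state(); f=env.grab_frame(n)
    cv2.imwrite(f'pics/{tag}.png',f['frame'][:,:,::-1])
    m={k:(np.array(v).tolist()) for k,v in f.items() if k!='frame'}
    m['ee_pos']=np.array(s['ee_pos']).tolist(); m['ee_rot']=np.array(s['ee_rot']).tolist()
    json.dump(m,open(f'pics/{tag}.json','w')); return f
def cam(tag):
    m=json.load(open(f'pics/{tag}.json'))
    if 'T_tool_cam' in m:
        T=np.eye(4);T[:3,:3]=R.from_euler('xyz',m['ee_rot'],degrees=True).as_matrix();T[:3,3]=m['ee_pos']
        W=np.linalg.inv(T@np.array(m['T_tool_cam'])); Rm,t=W[:3,:3],W[:3,3]
    else:
        Rm=cv2.Rodrigues(np.array(m['rvec'],float))[0];t=np.array(m['tvec'],float).ravel()
    f=200/np.tan(np.radians(m['vertical_fov'])/2)
    K=np.array([[f,0,m['cx']],[0,f,m['cy']],[0,0,1]]);D=np.array([m['k1'],0,0,0,0.])
    return Rm,t,K,D
def ray(tag,uv):
    Rm,t,K,D=cam(tag); n=cv2.undistortPoints(np.array([[uv]],float),K,D)[0,0]
    return -Rm.T@t, Rm.T@np.array([n[0],n[1],1])
def atz(tag,uv,z):
    c,d=ray(tag,uv); return np.round(c+d*(z-c[2])/d[2],1)
def proj(tag,P):
    Rm,t,K,D=cam(tag); return np.round(cv2.projectPoints(np.array(P,float).reshape(-1,3),cv2.Rodrigues(Rm)[0],t,K,D)[0][:,0],1)
def tri(*obs):
    A=np.zeros((3,3));b=np.zeros(3)
    for tag,uv in obs:
        c,d=ray(tag,uv);d=d/np.linalg.norm(d);M=np.eye(3)-np.outer(d,d);A+=M;b+=M@c
    return np.round(np.linalg.solve(A,b),1)
E
python3 - <<'E'
from h import *
for n in('top','side'):
    f=grab(n,n+'0'); print(n,f['vertical_fov'],f['k1'],f['frame'].shape)
s=env.state();print(s['ee_rot'],s['gripper_width'],env.grasp_offset,s['time_s'])
print(env.grab_frame('wrist')['T_tool_cam'])
for n in('top','side'):
    print(n,ray(n+'0',(320,200)))
E
```

```text
top 54.15758449963805 -0.04353795665719919 (400, 640, 3)
side 45.5287137195197 0.03410332276057359 (400, 640, 3)
[-1.79909889e+02 -1.86154190e-03  2.24492665e+01] 90.87136554069085 18.8 0.1
[[ 2.99924955e-04 -9.69212379e-01 -2.46226063e-01  6.96219559e+01]
 [ 9.99999535e-01  6.49671009e-05  9.62359120e-04 -6.88169521e-02]
 [-9.16733779e-04 -2.46226237e-01  9.69211948e-01 -1.70373749e+02]
 [ 0.00000000e+00  0.00000000e+00  0.00000000e+00  1.00000000e+00]]
top (array([ 369.14954798, -124.6914247 , 1175.16843858]), array([ 0.09324729,  0.01464373, -0.99563744]))
side (array([ 14.93630986, 606.87542868, 755.66420727]), array([ 0.41671236, -0.68883323, -0.59332449]))
```

View pics/top0.png

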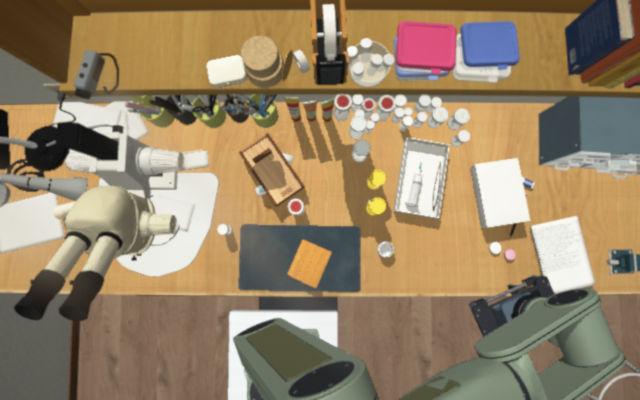

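View pics/side0.png

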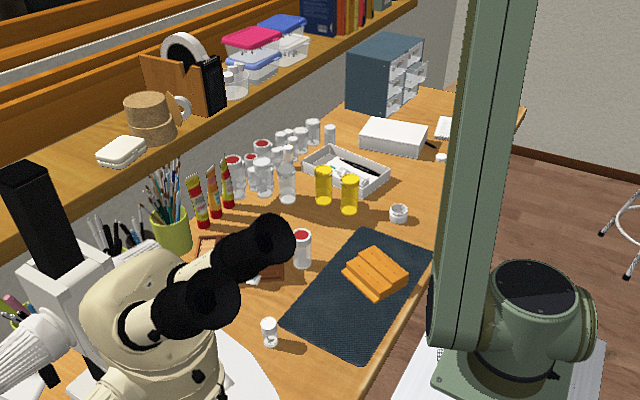

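```bash
python3 - <<'E'
from h import *
a=cv2.imread('pics/top0.png')
cv2.imwrite('pics/c1.png',cv2.resize(a[85:265,215:475],(780,540),interpolation=cv2.INTER_CUBIC))
E
```

```text
(no output)
```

View pics/c1.png

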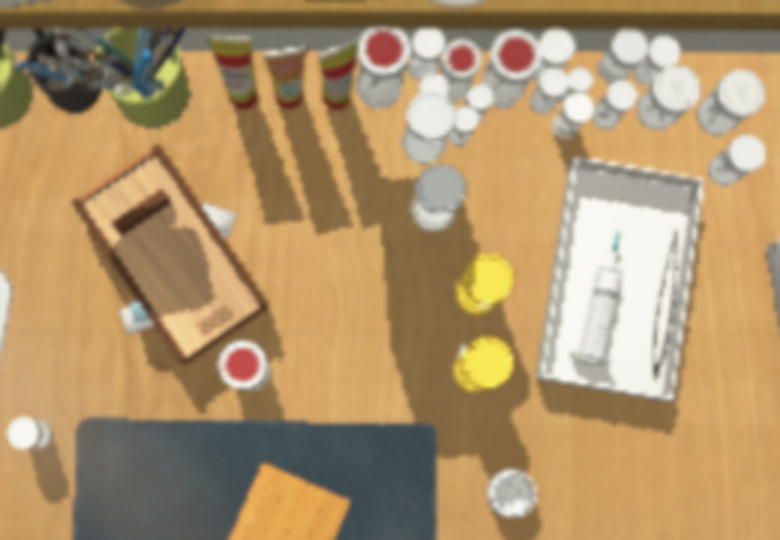

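```bash
python3 - <<'E'
from h import *
p=lambda u,v:(215+u/3-.33,85+v/3-.33)
C=[atz('top0',p(*q),z)[:2] for q,z in(((78,200),53),((157,150),53),((265,305),53),((185,360),53))]
print('case',C,np.mean(C,0))
for i in range(4): d=C[(i+1)%4]-C[i];print(np.linalg.norm(d),np.degrees(np.arctan2(d[1],d[0])))
for n,q,z in(('bar1',(116,222),70),('bar2',(168,197),70),('jar',(243,364),88),('tube',(440,189),102),('nozzle',(614,262),18),('barrelback',(590,362),15),('tw1',(675,235),8),('tw2',(657,372),8),('t1',(575,158),36),('t2',(703,180),36),('t3',(678,398),36),('t4',(541,378),36),('pot',(513,490),41),('vial',(22,432),58),('w1',(218,218),0),('w2',(137,317),0),('y1',(487,362),102)):
  print(n,atz('top0',p(*q),z))
E
```

```text
case [array([616.8, 124.7]), array([666.7,  48.3]), array([513.8, -58.9]), array([460.4,  17.6])] [564.425  32.925]
91.25223284939393 -56.8497855448251
186.73577589738937 -144.96524802680213
93.29421203911846 124.91655161797652
189.55571740256212 34.40266485497644
bar1 [591.6  83.8  70. ]
bar2 [616.   34.2  70. ]
jar [454.  -40.9  88. ]
tube [ 616.9 -223.9  102. ]
nozzle [ 562.5 -405.2   18. ]
barrelback [ 462.5 -379.7   15. ]
tw1 [ 592.1 -470.3    8. ]
tw2 [ 453.1 -448.3    8. ]
t1 [ 664.  -364.5   36. ]
t2 [ 642.3 -491.7   36. ]
t3 [ 425.8 -460.5   36. ]
t4 [ 445.1 -327.    36. ]
pot [ 337.  -297.6   41. ]
vial [390.8 171.6  58. ]
w1 [609.9  -7.1   0. ]
w2 [508.2  73.5   0. ]
y1 [ 455.3 -265.9  102. ]
```

Emit:
send_rows(
  motion=[
    {"rz": -0.21},
    {"rz": -0.21},
    {"tx": 0.0946,"ty": -0.0534},
    {"tx": 0.0946,"ty": -0.0534},
    {"tx": 0.0946,"ty": -0.0534},
    {"tx": 0.0946,"ty": -0.0534},
    {"tx": 0.0946,"ty": -0.0534},
    {"tx": 0.0946,"ty": -0.0534},
    {"tx": 0.0946,"ty": -0.0534},
    {"tx": 0.0946,"ty": -0.0534},
    {"tx": 0.0946,"ty": -0.0534},
    {"tx": 0.0946,"ty": -0.0534},
  ],
)

```text
invalid input at $.motion[0]: expected keys tx, ty, tz, rx, ry, rz, gripper
```

```bash
cat >> h.py <<'E'
def go(x,y,z,yaw):
    s=env.state();p=np.array(s['ee_pos']);r=R.from_euler('xyz',s['ee_rot'],degrees=True)
    y0=s['ee_rot'][2]; a=np.radians(yaw); Rt=R.from_euler('xyz',[180,0,yaw],degrees=True)
    print('at',p.round(1),np.round(s['ee_rot'],1),'rz',round(-((yaw-y0+180)%360-180)/30,3),'then t/500',(Rt.inv().apply(np.array([x,y,z])-p)/500).round(4))
E
python3 - <<'E'
from h import *
grab('wrist','w1'); go(454,-41,30,35)
s=env.state();print(s['force'],s['time_s'])
E
```

```text
at [ 219.5 -531.2  213.5] [-179.9   -0.    22.4] rz -0.418 then t/500 [ 0.9466 -0.534   0.3669]
[-0.54486436  0.09792022 -0.31942611] 0.2
```

View pics/w1.png

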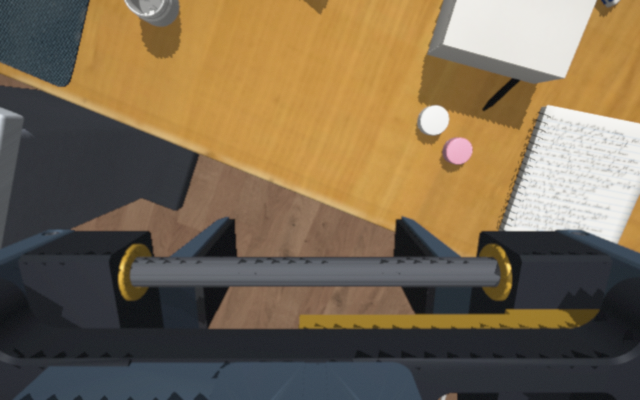

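Emit:
send_rows(
  motion=[
    {"tx": 0,"ty": 0,"tz": 0,"rx": 0,"ry": 0,"rz": -0.21,"gripper": -1},
    {"tx": 0,"ty": 0,"tz": 0,"rx": 0,"ry": 0,"rz": -0.21,"gripper": -1},
    {"tx": 0.0826,"ty": -0.0534,"tz": 0,"rx": 0,"ry": 0,"rz": 0,"gripper": -1},
    {"tx": 0.0826,"ty": -0.0534,"tz": 0,"rx": 0,"ry": 0,"rz": 0,"gripper": -1},
    {"tx": 0.0826,"ty": -0.0534,"tz": 0,"rx": 0,"ry": 0,"rz": 0,"gripper": -1},
    {"tx": 0.0826,"ty": -0.0534,"tz": 0,"rx": 0,"ry": 0,"rz": 0,"gripper": -1},
    {"tx": 0.0826,"ty": -0.0534,"tz": 0,"rx": 0,"ry": 0,"rz": 0,"gripper": -1},
    {"tx": 0.0826,"ty": -0.0534,"tz": 0,"rx": 0,"ry": 0,"rz": 0,"gripper": -1},
    {"tx": 0.0826,"ty": -0.0534,"tz": 0,"rx": 0,"ry": 0,"rz": 0,"gripper": -1},
    {"tx": 0.0826,"ty": -0.0534,"tz": 0,"rx": 0,"ry": 0,"rz": 0,"gripper": -1},
    {"tx": 0.0826,"ty": -0.0534,"tz": 0,"rx": 0,"ry": 0,"rz": 0,"gripper": -1},
    {"tx": 0.0826,"ty": -0.0534,"tz": 0,"rx": 0,"ry": 0,"rz": 0,"gripper": -1},
  ],
)

```text
time_s: 1.7
ee_pos: [404.7, -74.1, 214.0]
ee_rot: [180.0, -0.0, 35.0]
force: [-0.4, 0.4, 0.5]
gripper_width: 91.2
gripper_force: 0.0
```

```bash
python3 - <<'E'
from h import *
grab('wrist','w2'); go(454,-41,30,35)
s=env.state();print(s['force'],s['time_s'])
E
```

```text
at [406.5 -69.5 214.1] [-179.9   -0.3   35.2] rz 0.007 then t/500 [0.1105 0.0078 0.3681]
[2.00500488 1.78114323 0.0120635 ] 1.75
```

View pics/w2.png

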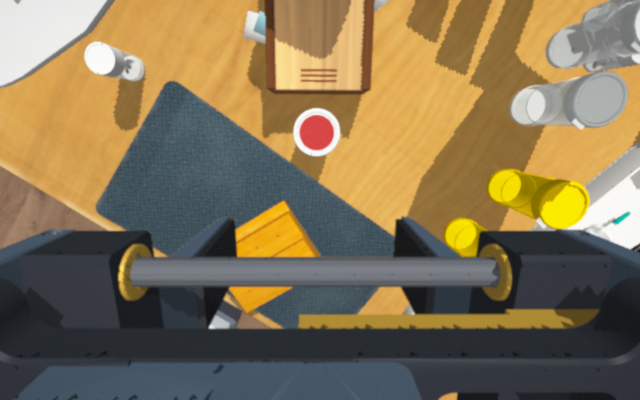

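```bash
python3 - <<'E'
from h import *
J=atz('w2',(317,132),88);print('jar',J, 'case',[atz('w2',q,53) for q in((267,92),(369,90))], 'sides',[atz('w2',q,53) for q in((271,8),(367,8))],'tube',atz('w2',(598,97),102))
go(J[0],J[1],30,35)
E
```

```text
jar [456. -41.  88.] case [array([458.6,  21.6,  53. ]), array([518.7, -60.7,  53. ])] sides [array([523.8,  59.4,  53. ]), array([575.8, -14.6,  53. ])] tube [ 619.  -221.1  102. ]
at [406.5 -69.5 214.1] [-179.9   -0.3   35.2] rz 0.007 then t/500 [0.1138 0.0101 0.3681]
```

Emit:
send_rows(
  motion=[
    {"tx": 0.056,"ty": 0.005,"tz": 0,"rx": 0,"ry": 0,"rz": 0,"gripper": -1},
    {"tx": 0.056,"ty": 0.005,"tz": 0,"rx": 0,"ry": 0,"rz": 0,"gripper": -1},
    {"tx": 0,"ty": 0,"tz": 0.092,"rx": 0,"ry": 0,"rz": 0,"gripper": -1},
    {"tx": 0,"ty": 0,"tz": 0.092,"rx": 0,"ry": 0,"rz": 0,"gripper": -1},
    {"tx": 0,"ty": 0,"tz": 0.092,"rx": 0,"ry": 0,"rz": 0,"gripper": -1},
    {"tx": 0,"ty": 0,"tz": 0.092,"rx": 0,"ry": 0,"rz": 0,"gripper": -1},
    {"tx": 0,"ty": 0,"tz": 0,"rx": 0,"ry": 0,"rz": 0,"gripper": -1},
    {"tx": 0,"ty": 0,"tz": 0,"rx": 0,"ry": 0,"rz": 0,"gripper": 0.3},
    {"tx": 0,"ty": 0,"tz": 0,"rx": 0,"ry": 0,"rz": 0,"gripper": 0.3},
    {"tx": 0,"ty": 0,"tz": 0,"rx": 0,"ry": 0,"rz": 0,"gripper": 0.3},
    {"tx": 0,"ty": 0,"tz": 0,"rx": 0,"ry": 0,"rz": 0,"gripper": 0.3},
  ],
  grip_force=15,
)

```text
time_s: 3.12
ee_pos: [453.5, -47.7, 30.7]
ee_rot: [179.9, -0.1, 35.0]
force: [-0.4, 0.6, 0.3]
gripper_width: 53.7
gripper_force: 0.0
```

Emit:
send_rows(
  motion=[
    {"tx": 0.004,"ty": -0.008,"tz": 0,"rx": 0,"ry": 0,"rz": 0,"gripper": 0.3},
    {"tx": 0,"ty": 0,"tz": 0,"rx": 0,"ry": 0,"rz": 0,"gripper": 0.3},
    {"tx": 0,"ty": 0,"tz": 0,"rx": 0,"ry": 0,"rz": 0,"gripper": 0.3},
    {"tx": 0,"ty": 0,"tz": 0,"rx": 0,"ry": 0,"rz": 0,"gripper": 0.3},
  ],
)

```text
time_s: 3.62
ee_pos: [452.3, -42.9, 30.2]
ee_rot: [-180.0, -0.0, 35.0]
force: [-1.3, 2.8, 5.6]
gripper_width: 42.7
gripper_force: 15.0
```

Emit:
send_rows(
  motion=[
    {"tx": 0,"ty": 0,"tz": -0.04,"rx": 0,"ry": 0,"rz": 0,"gripper": 0.3},
    {"tx": 0,"ty": 0,"tz": -0.05,"rx": 0,"ry": 0,"rz": 0,"gripper": 0.3},
    {"tx": 0,"ty": 0.06,"tz": 0,"rx": 0,"ry": 0,"rz": 0,"gripper": 0.3},
    {"tx": 0,"ty": 0.08,"tz": 0,"rx": 0,"ry": 0,"rz": 0,"gripper": 0.3},
    {"tx": 0,"ty": 0.08,"tz": 0,"rx": 0,"ry": 0,"rz": 0,"gripper": 0.3},
    {"tx": 0,"ty": 0.05,"tz": 0,"rx": 0,"ry": 0,"rz": 0,"gripper": 0.3},
    {"tx": 0,"ty": 0,"tz": 0,"rx": 0,"ry": 0,"rz": 0,"gripper": 0.3},
    {"tx": 0,"ty": 0,"tz": 0.05,"rx": 0,"ry": 0,"rz": 0,"gripper": 0.3},
    {"tx": 0,"ty": 0,"tz": 0.03,"rx": 0,"ry": 0,"rz": 0,"gripper": 0.3},
    {"tx": 0,"ty": 0,"tz": 0.006,"rx": 0,"ry": 0,"rz": 0,"gripper": 0.3},
    {"tx": 0,"ty": 0,"tz": 0,"rx": 0,"ry": 0,"rz": 0,"gripper": 0.3},
  ],
)

```text
time_s: 5.0
ee_pos: [529.9, -153.5, 32.1]
ee_rot: [180.0, 0.0, 35.1]
force: [1.0, -0.9, -0.7]
gripper_width: 42.2
gripper_force: 15.0
```

Emit:
send_rows(
  motion=[
    {"tx": 0,"ty": 0,"tz": 0.0035,"rx": 0,"ry": 0,"rz": 0,"gripper": 0.3},
    {"tx": 0,"ty": 0,"tz": 0,"rx": 0,"ry": 0,"rz": 0,"gripper": 0.3},
    {"tx": 0,"ty": 0,"tz": 0,"rx": 0,"ry": 0,"rz": 0,"gripper": -0.4},
    {"tx": 0,"ty": 0,"tz": 0,"rx": 0,"ry": 0,"rz": 0,"gripper": -0.4},
    {"tx": 0,"ty": 0,"tz": 0,"rx": 0,"ry": 0,"rz": 0,"gripper": -0.4},
    {"tx": 0,"ty": 0,"tz": 0,"rx": 0,"ry": 0,"rz": 0,"gripper": -0.4},
    {"tx": 0,"ty": 0,"tz": -0.05,"rx": 0,"ry": 0,"rz": 0,"gripper": -0.4},
    {"tx": 0,"ty": 0,"tz": -0.1,"rx": 0,"ry": 0,"rz": 0,"gripper": -0.4},
    {"tx": 0,"ty": 0,"tz": -0.1,"rx": 0,"ry": 0,"rz": 0,"gripper": -0.4},
    {"tx": 0,"ty": 0,"tz": 0,"rx": 0,"ry": 0,"rz": 0,"gripper": -0.4},
  ],
)

```text
time_s: 6.25
ee_pos: [532.6, -154.5, 159.5]
ee_rot: [179.6, -0.3, 35.0]
force: [0.5, 0.8, -0.9]
gripper_width: 63.8
gripper_force: 0.0
```

```bash
python3 - <<'E'
from h import *
go(500,-10,157,35.2)
E
```

```text
at [ 532.6 -154.5  159.5] [179.6  -0.3  35. ] rz -0.005 then t/500 [ 0.1133 -0.2738  0.005 ]
```

Emit:
send_rows(
  motion=[
    {"tx": 0.02,"ty": -0.08,"tz": 0,"rx": 0,"ry": 0,"rz": 0,"gripper": -0.4},
    {"tx": 0.04,"ty": -0.1,"tz": 0,"rx": 0,"ry": 0,"rz": 0,"gripper": -0.4},
    {"tx": 0.053,"ty": -0.094,"tz": 0,"rx": 0,"ry": 0,"rz": 0,"gripper": -0.4},
    {"tx": 0,"ty": 0,"tz": 0,"rx": 0,"ry": 0,"rz": 0,"gripper": -0.4},
    {"tx": 0,"ty": 0,"tz": 0,"rx": 0,"ry": 0,"rz": 0,"gripper": -0.4},
  ],
)

```text
time_s: 6.88
ee_pos: [497.2, -9.4, 154.5]
ee_rot: [-180.0, 0.1, 35.1]
force: [0.2, -0.6, 1.0]
gripper_width: 63.8
gripper_force: 0.0
```

```bash
python3 - <<'E'
from h import *
a=grab('wrist','w3')['frame'][:,:,::-1]; b=grab('top','top1')['frame'][:,:,::-1]
m=np.zeros((600,640,3),np.uint8); m[:240]=a[:240]
m[240:600]=cv2.resize(b[105:225,235:448],(639,360),interpolation=cv2.INTER_CUBIC)[:, :640] if False else cv2.resize(b[105:225,235:448],(640,360),interpolation=cv2.INTER_CUBIC)
cv2.imwrite('pics/c2.png',m)
go(602,59,52,35.2)
E
```

```text
at [497.5 -10.2 154.7] [-180.    0.   35.] rz -0.007 then t/500 [0.2505 0.0074 0.2054]
```

View pics/c2.png

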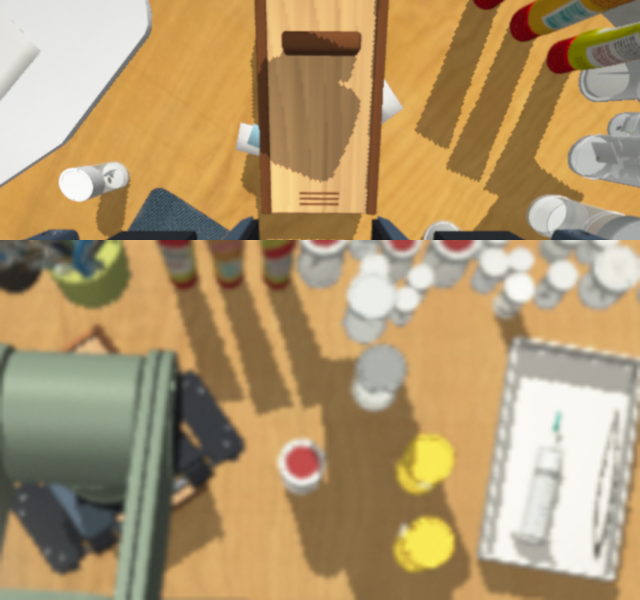

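```bash
python3 - <<'E'
from h import *
b=[atz('w3',q,70) for q in((282,37),(361,37))];print(b,np.linalg.norm(b[0]-b[1]),(b[0]+b[1])/2, np.degrees(np.arctan2(*(b[0]-b[1])[:2]))-0)
print([atz('w3',q,53) for q in((256,5),(387,5),(262,212),(376,213))])
print([atz('w3',q,48) for q in((263,212),(368,213))])
E
```

```text
[array([590.3,  85.3,  70. ]), array([623.9,  37.6,  70. ])] 58.34595101633018 [607.1   61.45  70.  ] -35.16096261399898
[array([599.9, 117.8,  53. ]), array([658. ,  35.3,  53. ]), array([462.9,  24.2,  53. ]), array([521.2, -60.3,  53. ])]
[array([461.8,  23.4,  48. ]), array([516.4, -56. ,  48. ])]
```

Emit:
send_rows(
  motion=[
    {"tx": 0.06,"ty": 0.004,"tz": 0,"rx": 0,"ry": 0,"rz": 0,"gripper": -0.65},
    {"tx": 0.1,"ty": 0.004,"tz": 0,"rx": 0,"ry": 0,"rz": 0,"gripper": -0.65},
    {"tx": 0.1,"ty": 0,"tz": 0,"rx": 0,"ry": 0,"rz": 0,"gripper": -0.65},
    {"tx": 0,"ty": 0,"tz": 0.06,"rx": 0,"ry": 0,"rz": 0,"gripper": -0.65},
    {"tx": 0,"ty": 0,"tz": 0.08,"rx": 0,"ry": 0,"rz": 0,"gripper": -0.65},
    {"tx": 0,"ty": 0,"tz": 0.054,"rx": 0,"ry": 0,"rz": 0,"gripper": -0.65},
    {"tx": 0,"ty": 0,"tz": 0,"rx": 0,"ry": 0,"rz": 0,"gripper": -0.65},
    {"tx": 0,"ty": 0,"tz": 0,"rx": 0,"ry": 0,"rz": 0,"gripper": -0.65},
    {"tx": 0,"ty": 0,"tz": 0,"rx": 0,"ry": 0,"rz": 0,"gripper": -0.1},
    {"tx": 0,"ty": 0,"tz": 0,"rx": 0,"ry": 0,"rz": 0,"gripper": -0.1},
    {"tx": 0,"ty": 0,"tz": 0,"rx": 0,"ry": 0,"rz": 0,"gripper": -0.1},
    {"tx": 0,"ty": 0,"tz": 0,"rx": 0,"ry": 0,"rz": 0,"gripper": -0.1},
  ],
  grip_force=20,
)

```text
time_s: 8.48
ee_pos: [606.8, 62.0, 59.2]
ee_rot: [179.9, -0.1, 35.1]
force: [1.2, -1.6, 5.3]
gripper_width: 59.6
gripper_force: 20.0
```

Emit:
send_rows(
  motion=[
    {"tx": -0.02,"ty": 0,"tz": 0,"rx": 0,"ry": 0,"rz": 0,"gripper": -0.1},
    {"tx": -0.04,"ty": 0,"tz": 0,"rx": 0,"ry": 0,"rz": 0,"gripper": -0.1},
    {"tx": -0.05,"ty": 0,"tz": 0,"rx": 0,"ry": 0,"rz": 0,"gripper": -0.1},
    {"tx": -0.05,"ty": 0,"tz": 0,"rx": 0,"ry": 0,"rz": 0,"gripper": -0.1},
    {"tx": -0.05,"ty": 0,"tz": 0,"rx": 0,"ry": 0,"rz": 0,"gripper": -0.1},
    {"tx": -0.05,"ty": 0,"tz": 0,"rx": 0,"ry": 0,"rz": 0,"gripper": -0.1},
    {"tx": -0.03,"ty": 0,"tz": 0,"rx": 0,"ry": 0,"rz": 0,"gripper": -0.1},
    {"tx": 0,"ty": 0,"tz": 0,"rx": 0,"ry": 0,"rz": 0,"gripper": -0.1},
    {"tx": 0,"ty": 0,"tz": 0,"rx": 0,"ry": 0,"rz": 0,"gripper": -0.1},
  ],
)

```text
time_s: 9.6
ee_pos: [486.7, -21.0, 59.1]
ee_rot: [-180.0, 0.0, 35.0]
force: [-2.2, 1.0, 10.2]
gripper_width: 59.9
gripper_force: 20.0
```

Emit:
send_rows(
  motion=[
    {"tx": -0.01,"ty": 0,"tz": 0,"rx": 0,"ry": 0,"rz": 0,"gripper": -0.1},
    {"tx": -0.01,"ty": 0,"tz": 0,"rx": 0,"ry": 0,"rz": 0,"gripper": -0.1},
    {"tx": -0.004,"ty": 0,"tz": 0,"rx": 0,"ry": 0,"rz": 0,"gripper": -0.1},
    {"tx": 0,"ty": 0,"tz": 0,"rx": 0,"ry": 0,"rz": 0,"gripper": -0.1},
  ],
)

```text
time_s: 10.1
ee_pos: [477.5, -27.3, 59.1]
ee_rot: [-180.0, -0.1, 35.0]
force: [-1.1, 2.7, 8.7]
gripper_width: 59.7
gripper_force: 20.0
```

Emit:
send_rows(
  motion=[
    {"tx": -0.006,"ty": 0,"tz": 0,"rx": 0,"ry": 0,"rz": 0,"gripper": -0.1},
    {"tx": -0.004,"ty": 0,"tz": 0,"rx": 0,"ry": 0,"rz": 0,"gripper": -0.1},
    {"tx": 0,"ty": 0,"tz": 0,"rx": 0,"ry": 0,"rz": 0,"gripper": -0.1},
    {"tx": 0,"ty": 0,"tz": 0,"rx": 0,"ry": 0,"rz": 0,"gripper": -0.1},
  ],
)

```text
time_s: 10.6
ee_pos: [475.3, -29.0, 59.1]
ee_rot: [180.0, -0.3, 35.0]
force: [3.4, 7.7, 6.2]
gripper_width: 59.5
gripper_force: 20.0
```

Emit:
send_rows(
  motion=[
    {"tx": 0.004,"ty": 0,"tz": 0,"rx": 0,"ry": 0,"rz": 0,"gripper": -0.6},
    {"tx": 0,"ty": 0,"tz": 0,"rx": 0,"ry": 0,"rz": 0,"gripper": -0.6},
    {"tx": 0,"ty": 0,"tz": 0,"rx": 0,"ry": 0,"rz": 0,"gripper": -0.6},
    {"tx": 0,"ty": 0,"tz": -0.06,"rx": 0,"ry": 0,"rz": 0,"gripper": -0.6},
    {"tx": 0,"ty": 0,"tz": -0.1,"rx": 0,"ry": 0,"rz": 0,"gripper": -0.6},
    {"tx": 0,"ty": 0,"tz": -0.1,"rx": 0,"ry": 0,"rz": 0,"gripper": -0.6},
    {"tx": 0,"ty": 0,"tz": 0,"rx": 0,"ry": 0,"rz": 0.327,"gripper": -0.6},
    {"tx": 0,"ty": 0,"tz": 0,"rx": 0,"ry": 0,"rz": 0.327,"gripper": -0.6},
    {"tx": 0,"ty": 0,"tz": 0,"rx": 0,"ry": 0,"rz": 0.327,"gripper": -0.6},
    {"tx": 0,"ty": 0,"tz": 0,"rx": 0,"ry": 0,"rz": 0.327,"gripper": -0.6},
    {"tx": 0,"ty": 0,"tz": 0,"rx": 0,"ry": 0,"rz": 0.327,"gripper": -0.6},
  ],
)

```text
time_s: 11.98
ee_pos: [474.8, -29.8, 187.8]
ee_rot: [180.0, 0.1, -14.3]
force: [-0.0, 0.1, -0.5]
gripper_width: 73.0
gripper_force: 0.0
```

Emit:
send_rows(
  motion=[
    {"tx": 0.02,"ty": 0.098,"tz": 0,"rx": 0,"ry": 0,"rz": 0,"gripper": -0.2},
    {"tx": 0.02,"ty": 0.098,"tz": 0,"rx": 0,"ry": 0,"rz": 0,"gripper": -0.2},
    {"tx": 0.02,"ty": 0.098,"tz": 0,"rx": 0,"ry": 0,"rz": 0,"gripper": -0.2},
    {"tx": 0.02,"ty": 0.098,"tz": 0,"rx": 0,"ry": 0,"rz": 0,"gripper": -0.1},
    {"tx": 0.02,"ty": 0.098,"tz": 0,"rx": 0,"ry": 0,"rz": 0,"gripper": -0.1},
    {"tx": 0.02,"ty": 0.098,"tz": 0,"rx": 0,"ry": 0,"rz": 0,"gripper": -0.1},
    {"tx": 0.02,"ty": 0.098,"tz": 0,"rx": 0,"ry": 0,"rz": 0,"gripper": -0.1},
    {"tx": 0,"ty": 0,"tz": 0,"rx": 0,"ry": 0,"rz": 0,"gripper": -0.1},
    {"tx": 0,"ty": 0,"tz": 0,"rx": 0,"ry": 0,"rz": 0,"gripper": -0.1},
  ],
)

```text
time_s: 13.1
ee_pos: [459.6, -378.7, 187.6]
ee_rot: [-179.9, 0.1, -14.0]
force: [-1.1, -0.2, 0.1]
gripper_width: 50.3
gripper_force: 0.0
```

```bash
python3 - <<'E'
from h import *
a=grab('wrist','w4')['frame'][:,:,::-1]; b=grab('top','top2')['frame'][:,:,::-1]
m=np.zeros((600,640,3),np.uint8); m[:240]=a[:240]
m[240:600]=cv2.resize(b[120:240,215:428],(640,360),interpolation=cv2.INTER_CUBIC)
cv2.imwrite('pics/c3.png',m)
go(512,-392,100,-14)
E
```

```text
at [ 460.1 -378.1  188.1] [-180.     0.   -13.9] rz 0.002 then t/500 [0.1075 0.0019 0.1762]
```

View pics/c3.png

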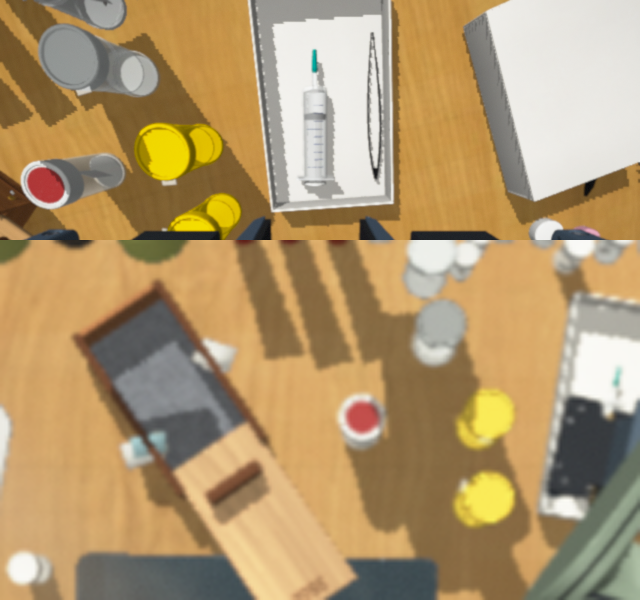

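```bash
python3 - <<'E'
from h import *
f=atz('w4',(316,181),15);n=atz('w4',(315,50),15);b=atz('w4',(315,91),15);print(f,n,b,np.linalg.norm(n-f),np.linalg.norm(b-f))
d=(n-f)/np.linalg.norm(n-f);print(np.degrees(np.arctan2(d[1],d[0])));m=f+62*d;print('mid',m)
print('tray',[atz('w4',q,36) for q in((275,207),(393,203))],'tw',[atz('w4',q,9) for q in((374,35),(376,178))])
go(m[0],m[1],10,np.degrees(np.arctan2(d[1],d[0])))
# case open interior corners from top2
p=lambda u,v:(215+u*213/640-.33,120+(v-240)/3-.33)
print('case',[atz('top2',p(*q),53) for q in((75,340),(158,284))],'cover end',[atz('top2',p(*q),48) for q in((178,470),(250,421))],'bar',atz('top2',p(235,478),70))
E
```

```text
[ 465.7 -381.3   15. ] [ 595.4 -412.5   15. ] [ 557.6 -403.    15. ] 133.3998875561745 94.4272206516744
-13.525803664110528
mid [ 525.98041063 -395.80076185   15.        ]
tray [array([ 452.9, -333.1,   36. ]), array([ 426.9, -455.5,   36. ])] tw [array([ 595.7, -474. ,    9. ]), array([ 451.7, -447.3,    9. ])]
at [ 460.1 -378.1  188.1] [-180.     0.   -13.9] rz -0.014 then t/500 [0.1364 0.0036 0.3562]
case [array([611.8, 127.6,  53. ]), array([667.7,  47.6,  53. ])] cover end [array([485.1,  25.6,  48. ]), array([533. , -43.5,  48. ])] bar [475.3 -31.4  70. ]
```

Emit:
send_rows(
  motion=[
    {"tx": 0.07,"ty": 0.002,"tz": 0,"rx": 0,"ry": 0,"rz": -0.014,"gripper": -0.1},
    {"tx": 0.069,"ty": 0.002,"tz": 0,"rx": 0,"ry": 0,"rz": 0,"gripper": -0.1},
    {"tx": 0,"ty": 0,"tz": 0.1,"rx": 0,"ry": 0,"rz": 0,"gripper": -0.1},
    {"tx": 0,"ty": 0,"tz": 0.1,"rx": 0,"ry": 0,"rz": 0,"gripper": -0.1},
    {"tx": 0,"ty": 0,"tz": 0.07,"rx": 0,"ry": 0,"rz": 0,"gripper": -0.1},
    {"tx": 0,"ty": 0,"tz": 0,"rx": 0,"ry": 0,"rz": 0,"gripper": -0.1},
    {"tx": 0,"ty": 0,"tz": 0,"rx": 0,"ry": 0,"rz": 0,"gripper": -0.1},
  ],
)

```text
time_s: 14.08
ee_pos: [528.4, -397.9, 55.1]
ee_rot: [179.9, -0.2, -13.5]
force: [0.1, 0.5, 0.2]
gripper_width: 50.2
gripper_force: 0.0
```

```bash
python3 - <<'E'
from h import *
a=grab('wrist','w5')
go(527,-396,7,-13.5)
E
```

```text
at [ 528.6 -398.3   55.6] [179.9  -0.2 -13.5] rz -0.001 then t/500 [-0.0042 -0.0037  0.0972]
```

View pics/w5.png

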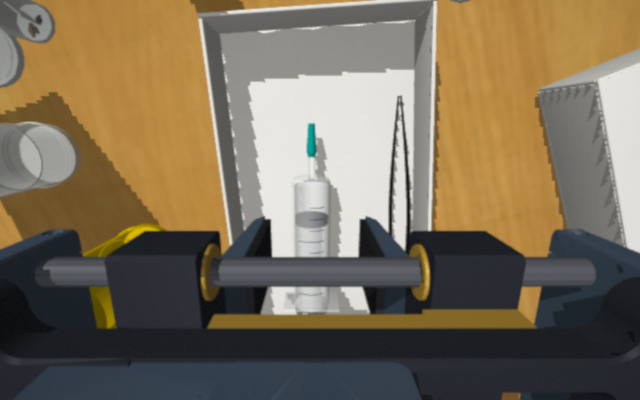

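```bash
python3 - <<'E'
from h import *
n=atz('w5',(311,125),15);b=atz('w5',(312,181),15);d=np.array([.972,-.234,0]);print(n,n-68*d,b,b-50*d)
E
```

```text
[ 595.2 -411.2   15. ] [ 529.104 -395.288   15.   ] [ 559.2 -403.1   15. ] [ 510.6 -391.4   15. ]
```

Emit:
send_rows(
  motion=[
    {"tx": 0,"ty": -0.004,"tz": 0.04,"rx": 0,"ry": 0,"rz": 0,"gripper": -0.1},
    {"tx": 0,"ty": 0,"tz": 0.04,"rx": 0,"ry": 0,"rz": 0,"gripper": -0.1},
    {"tx": 0,"ty": 0,"tz": 0.016,"rx": 0,"ry": 0,"rz": 0,"gripper": -0.1},
    {"tx": 0,"ty": 0,"tz": 0,"rx": 0,"ry": 0,"rz": 0,"gripper": -0.1},
    {"tx": 0,"ty": 0,"tz": 0,"rx": 0,"ry": 0,"rz": 0,"gripper": 0.6},
    {"tx": 0,"ty": 0,"tz": 0,"rx": 0,"ry": 0,"rz": 0,"gripper": 0.6},
    {"tx": 0,"ty": 0,"tz": 0,"rx": 0,"ry": 0,"rz": 0,"gripper": 0.6},
    {"tx": 0,"ty": 0,"tz": 0,"rx": 0,"ry": 0,"rz": 0,"gripper": 0.6},
    {"tx": 0,"ty": 0,"tz": 0,"rx": 0,"ry": 0,"rz": 0,"gripper": 0.6},
  ],
  grip_force=12,
)

```text
time_s: 15.25
ee_pos: [528.0, -396.1, 5.8]
ee_rot: [180.0, -0.0, -13.6]
force: [-0.2, 0.1, 3.1]
gripper_width: 26.0
gripper_force: 12.0
```

Emit:
send_rows(
  motion=[
    {"tx": 0,"ty": 0,"tz": -0.03,"rx": 0,"ry": 0,"rz": 0,"gripper": 0.6},
    {"tx": 0,"ty": 0,"tz": -0.08,"rx": 0,"ry": 0,"rz": 0,"gripper": 0.6},
    {"tx": 0,"ty": 0,"tz": -0.11,"rx": 0,"ry": 0,"rz": 0,"gripper": 0.6},
    {"tx": 0,"ty": 0,"tz": -0.11,"rx": 0,"ry": 0,"rz": 0,"gripper": 0.6},
    {"tx": 0,"ty": 0,"tz": 0,"rx": 0,"ry": 0,"rz": -0.324,"gripper": 0.6},
    {"tx": 0,"ty": 0,"tz": 0,"rx": 0,"ry": 0,"rz": -0.324,"gripper": 0.6},
    {"tx": 0,"ty": 0,"tz": 0,"rx": 0,"ry": 0,"rz": -0.324,"gripper": 0.6},
    {"tx": 0,"ty": 0,"tz": 0,"rx": 0,"ry": 0,"rz": -0.324,"gripper": 0.6},
    {"tx": 0,"ty": 0,"tz": 0,"rx": 0,"ry": 0,"rz": -0.324,"gripper": 0.6},
  ],
)

```text
time_s: 16.38
ee_pos: [527.5, -395.8, 170.8]
ee_rot: [180.0, 0.0, 35.3]
force: [-0.2, -0.8, -0.7]
gripper_width: 26.2
gripper_force: 12.0
```

```bash
python3 - <<'E'
from h import *
go(573.5,40,171,35)
E
```

```text
at [ 527.5 -395.8  170.8] [180.    0.   35.3] rz 0.011 then t/500 [ 5.753e-01 -6.612e-01 -5.000e-04]
```

Emit:
send_rows(
  motion=[
    {"tx": 0.04,"ty": -0.046,"tz": 0,"rx": 0,"ry": 0,"rz": 0.01,"gripper": 0.6},
    {"tx": 0.072,"ty": -0.083,"tz": 0,"rx": 0,"ry": 0,"rz": 0,"gripper": 0.6},
    {"tx": 0.072,"ty": -0.083,"tz": 0,"rx": 0,"ry": 0,"rz": 0,"gripper": 0.6},
    {"tx": 0.072,"ty": -0.083,"tz": 0,"rx": 0,"ry": 0,"rz": 0,"gripper": 0.6},
    {"tx": 0.072,"ty": -0.083,"tz": 0,"rx": 0,"ry": 0,"rz": 0,"gripper": 0.6},
    {"tx": 0.072,"ty": -0.083,"tz": 0,"rx": 0,"ry": 0,"rz": 0,"gripper": 0.6},
    {"tx": 0.072,"ty": -0.083,"tz": 0,"rx": 0,"ry": 0,"rz": 0,"gripper": 0.6},
    {"tx": 0.072,"ty": -0.083,"tz": 0,"rx": 0,"ry": 0,"rz": 0,"gripper": 0.6},
    {"tx": 0.031,"ty": -0.034,"tz": 0,"rx": 0,"ry": 0,"rz": 0,"gripper": 0.6},
    {"tx": 0,"ty": 0,"tz": 0.08,"rx": 0,"ry": 0,"rz": 0,"gripper": 0.6},
    {"tx": 0,"ty": 0,"tz": 0.07,"rx": 0,"ry": 0,"rz": 0,"gripper": 0.6},
    {"tx": 0,"ty": 0,"tz": 0,"rx": 0,"ry": 0,"rz": 0,"gripper": 0.6},
  ],
)

```text
time_s: 17.88
ee_pos: [573.5, 39.5, 93.3]
ee_rot: [-179.8, 0.3, 34.7]
force: [0.0, 0.7, 0.2]
gripper_width: 25.9
gripper_force: 12.0
```

```bash
python3 - <<'E'
from h import *
a=grab('wrist','w6')
go(573.5,40,11,35)
print(atz('w6',(320,100),53))
E
```

```text
at [575.2  39.5  95.2] [-1.80e+02  1.00e-01  3.47e+01] rz -0.009 then t/500 [-0.0021 -0.0028  0.1684]
[643.8  84.1  53. ]
```

View pics/w6.png

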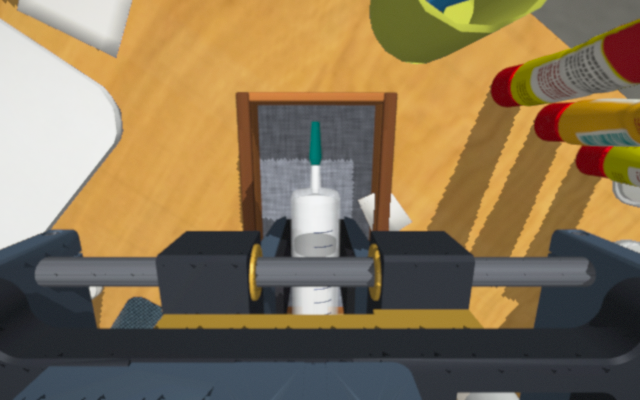

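```bash
python3 - <<'E'
from h import *
u=np.array([.819,.574]);v=np.array([.574,-.819]);T=np.array([575.2,39.5])
for q,z in(((317,93),53),((317,103),53),((316,122),104.4),((237,97),53),((397,97),53)):
  w=atz('w6',q,z)[:2];print(w,(w-T)@u,(w-T)@v)
E
```

```text
[646.2  88.1] 86.04539999999999 0.9506000000000049
[641.2  84.7] 79.99879999999999 0.8652000000000003
[631.3  78.6] 68.38929999999992 0.17849999999994934
[615.2 128.6] 83.90339999999999 -50.012899999999995
[673.3  44.9] 83.44349999999991 51.88679999999995
```

Emit:
send_rows(
  motion=[
    {"tx": 0,"ty": 0.002,"tz": 0.05,"rx": 0,"ry": 0,"rz": -0.009,"gripper": 0.6},
    {"tx": 0,"ty": 0,"tz": 0.06,"rx": 0,"ry": 0,"rz": 0,"gripper": 0.6},
    {"tx": 0,"ty": 0,"tz": 0.04,"rx": 0,"ry": 0,"rz": 0,"gripper": 0.6},
    {"tx": 0,"ty": 0,"tz": 0.016,"rx": 0,"ry": 0,"rz": 0,"gripper": 0.6},
    {"tx": 0,"ty": 0,"tz": 0,"rx": 0,"ry": 0,"rz": 0,"gripper": 0.6},
    {"tx": 0,"ty": 0,"tz": 0,"rx": 0,"ry": 0,"rz": 0,"gripper": 0.6},
  ],
)

```text
time_s: 18.68
ee_pos: [577.3, 38.7, 13.6]
ee_rot: [179.9, -0.1, 35.0]
force: [0.6, 0.4, 0.1]
gripper_width: 25.9
gripper_force: 12.0
```

Emit:
send_rows(
  motion=[
    {"tx": -0.003,"ty": 0,"tz": 0.005,"rx": 0,"ry": 0,"rz": 0,"gripper": 0.6},
    {"tx": 0,"ty": 0,"tz": 0.002,"rx": 0,"ry": 0,"rz": 0,"gripper": 0.6},
    {"tx": 0,"ty": 0,"tz": 0,"rx": 0,"ry": 0,"rz": 0,"gripper": 0.6},
    {"tx": 0,"ty": 0,"tz": 0,"rx": 0,"ry": 0,"rz": 0,"gripper": 0.6},
  ],
)

```text
time_s: 19.18
ee_pos: [575.0, 37.7, 9.6]
ee_rot: [180.0, -0.0, 35.0]
force: [-2.0, -0.2, 5.2]
gripper_width: 25.9
gripper_force: 12.0
```

Emit:
send_rows(
  motion=[
    {"tx": 0,"ty": 0,"tz": 0,"rx": 0,"ry": 0,"rz": 0,"gripper": 0.1},
    {"tx": 0,"ty": 0,"tz": 0,"rx": 0,"ry": 0,"rz": 0,"gripper": 0.1},
    {"tx": 0,"ty": 0,"tz": 0,"rx": 0,"ry": 0,"rz": 0,"gripper": 0.1},
    {"tx": 0,"ty": 0,"tz": -0.03,"rx": 0,"ry": 0,"rz": 0,"gripper": 0.1},
    {"tx": 0,"ty": 0,"tz": -0.08,"rx": 0,"ry": 0,"rz": 0,"gripper": 0.1},
    {"tx": 0,"ty": 0,"tz": -0.1,"rx": 0,"ry": 0,"rz": 0,"gripper": -0.6},
    {"tx": -0.09,"ty": 0,"tz": -0.06,"rx": 0,"ry": 0,"rz": 0,"gripper": -0.6},
    {"tx": -0.11,"ty": 0,"tz": 0,"rx": 0,"ry": 0,"rz": 0,"gripper": -0.6},
    {"tx": 0,"ty": 0,"tz": 0,"rx": 0,"ry": 0,"rz": 0,"gripper": -0.6},
    {"tx": 0,"ty": 0,"tz": 0,"rx": 0,"ry": 0,"rz": 0,"gripper": -0.6},
  ],
)

```text
time_s: 20.42
ee_pos: [493.9, -19.5, 144.7]
ee_rot: [179.9, -0.1, 35.0]
force: [0.9, -0.5, 0.0]
gripper_width: 73.3
gripper_force: 0.0
```

```bash
python3 - <<'E'
from h import *
a=grab('wrist','w7')
go(475.3,-29.0,59,35)
E
```

```text
at [494.2 -19.3 144.4] [ 1.799e+02 -1.000e-01  3.500e+01] rz -0.0 then t/500 [-0.0421 -0.0058  0.1707]
```

View pics/w7.png

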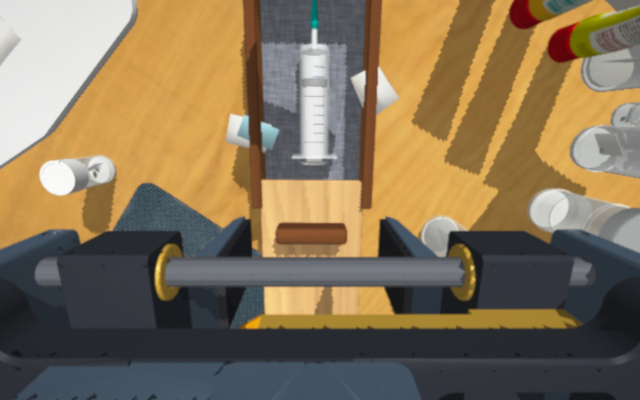

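Emit:
send_rows(
  motion=[
    {"tx": -0.042,"ty": -0.006,"tz": 0,"rx": 0,"ry": 0,"rz": 0,"gripper": -0.65},
    {"tx": 0,"ty": 0,"tz": 0.06,"rx": 0,"ry": 0,"rz": 0,"gripper": -0.65},
    {"tx": 0,"ty": 0,"tz": 0.07,"rx": 0,"ry": 0,"rz": 0,"gripper": -0.65},
    {"tx": 0,"ty": 0,"tz": 0.04,"rx": 0,"ry": 0,"rz": 0,"gripper": -0.65},
    {"tx": 0,"ty": 0,"tz": 0,"rx": 0,"ry": 0,"rz": 0,"gripper": -0.65},
    {"tx": 0,"ty": 0,"tz": 0,"rx": 0,"ry": 0,"rz": 0,"gripper": -0.65},
    {"tx": 0,"ty": 0,"tz": 0,"rx": 0,"ry": 0,"rz": 0,"gripper": -0.1},
    {"tx": 0,"ty": 0,"tz": 0,"rx": 0,"ry": 0,"rz": 0,"gripper": -0.1},
    {"tx": 0,"ty": 0,"tz": 0,"rx": 0,"ry": 0,"rz": 0,"gripper": -0.1},
    {"tx": 0,"ty": 0,"tz": 0,"rx": 0,"ry": 0,"rz": 0,"gripper": -0.1},
  ],
  grip_force=20,
)

```text
time_s: 21.72
ee_pos: [474.8, -29.1, 59.4]
ee_rot: [179.9, -0.1, 35.0]
force: [0.6, 1.2, 5.2]
gripper_width: 60.1
gripper_force: 20.0
```

Now push shut: 150 mm, then creep.

Emit:
send_rows(
  motion=[
    {"tx": 0.02,"ty": 0,"tz": 0,"rx": 0,"ry": 0,"rz": 0,"gripper": -0.1},
    {"tx": 0.04,"ty": 0,"tz": 0,"rx": 0,"ry": 0,"rz": 0,"gripper": -0.1},
    {"tx": 0.05,"ty": 0,"tz": 0,"rx": 0,"ry": 0,"rz": 0,"gripper": -0.1},
    {"tx": 0.05,"ty": 0,"tz": 0,"rx": 0,"ry": 0,"rz": 0,"gripper": -0.1},
    {"tx": 0.05,"ty": 0,"tz": 0,"rx": 0,"ry": 0,"rz": 0,"gripper": -0.1},
    {"tx": 0.05,"ty": 0,"tz": 0,"rx": 0,"ry": 0,"rz": 0,"gripper": -0.1},
    {"tx": 0.04,"ty": 0,"tz": 0,"rx": 0,"ry": 0,"rz": 0,"gripper": -0.1},
    {"tx": 0.008,"ty": 0,"tz": 0,"rx": 0,"ry": 0,"rz": 0,"gripper": -0.1},
    {"tx": 0.006,"ty": 0,"tz": 0,"rx": 0,"ry": 0,"rz": 0,"gripper": -0.1},
    {"tx": 0.004,"ty": 0,"tz": 0,"rx": 0,"ry": 0,"rz": 0,"gripper": -0.1},
    {"tx": 0,"ty": 0,"tz": 0,"rx": 0,"ry": 0,"rz": 0,"gripper": -0.1},
    {"tx": 0,"ty": 0,"tz": 0,"rx": 0,"ry": 0,"rz": 0,"gripper": -0.1},
  ],
)

```text
time_s: 23.22
ee_pos: [605.2, 60.9, 59.5]
ee_rot: [179.8, -0.1, 35.0]
force: [2.4, -3.9, 5.0]
gripper_width: 59.7
gripper_force: 20.0
```

Emit:
send_rows(
  motion=[
    {"tx": 0.004,"ty": 0,"tz": 0,"rx": 0,"ry": 0,"rz": 0,"gripper": -0.1},
    {"tx": 0.004,"ty": 0,"tz": 0,"rx": 0,"ry": 0,"rz": 0,"gripper": -0.1},
    {"tx": 0,"ty": 0,"tz": 0,"rx": 0,"ry": 0,"rz": 0,"gripper": -0.1},
    {"tx": 0,"ty": 0,"tz": 0,"rx": 0,"ry": 0,"rz": 0,"gripper": -0.1},
  ],
)

```text
time_s: 23.72
ee_pos: [606.5, 61.9, 59.4]
ee_rot: [179.9, 0.2, 35.0]
force: [-1.2, -8.1, 8.3]
gripper_width: 59.5
gripper_force: 20.0
```

Emit:
send_rows(
  motion=[
    {"tx": 0.005,"ty": 0,"tz": 0,"rx": 0,"ry": 0,"rz": 0,"gripper": -0.1},
    {"tx": 0,"ty": 0,"tz": 0,"rx": 0,"ry": 0,"rz": 0,"gripper": -0.1},
    {"tx": 0,"ty": 0,"tz": 0,"rx": 0,"ry": 0,"rz": 0,"gripper": -0.1},
  ],
)

```text
time_s: 24.1
ee_pos: [606.6, 61.9, 59.3]
ee_rot: [179.9, 0.5, 35.1]
force: [-7.1, -10.9, 12.2]
gripper_width: 59.3
gripper_force: 20.0
```

Emit:
send_rows(
  motion=[
    {"tx": -0.01,"ty": 0,"tz": 0,"rx": 0,"ry": 0,"rz": 0,"gripper": -0.1},
    {"tx": 0,"ty": 0,"tz": 0,"rx": 0,"ry": 0,"rz": 0,"gripper": -0.65},
    {"tx": 0,"ty": 0,"tz": 0,"rx": 0,"ry": 0,"rz": 0,"gripper": -0.65},
    {"tx": 0,"ty": 0,"tz": 0,"rx": 0,"ry": 0,"rz": 0,"gripper": -0.65},
    {"tx": 0,"ty": 0,"tz": -0.05,"rx": 0,"ry": 0,"rz": 0,"gripper": -0.65},
    {"tx": 0,"ty": 0,"tz": -0.1,"rx": 0,"ry": 0,"rz": 0,"gripper": -0.65},
    {"tx": -0.04,"ty": 0,"tz": -0.1,"rx": 0,"ry": 0,"rz": 0,"gripper": -0.65},
    {"tx": -0.11,"ty": 0,"tz": 0,"rx": 0,"ry": 0,"rz": 0,"gripper": -0.65},
    {"tx": -0.11,"ty": 0,"tz": 0,"rx": 0,"ry": 0,"rz": 0,"gripper": -0.65},
    {"tx": 0,"ty": 0,"tz": 0,"rx": 0,"ry": 0,"rz": 0,"gripper": -0.65},
    {"tx": 0,"ty": 0,"tz": 0,"rx": 0,"ry": 0,"rz": 0,"gripper": -0.65},
  ],
)

```text
time_s: 25.48
ee_pos: [499.8, -11.4, 183.9]
ee_rot: [180.0, -0.1, 35.0]
force: [-0.5, 0.2, 0.1]
gripper_width: 75.5
gripper_force: 0.0
```

```bash
python3 - <<'E'
from h import *
a=grab('wrist','w8')
E
```

```text
(no output)
```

View pics/w8.png

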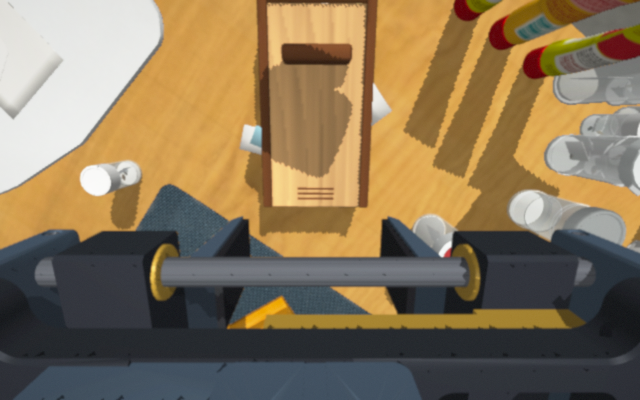

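The picture shows the cover shut with its end flush at (315,206), the jar upright off to the right at about (435,235), and the robot touching nothing.

```bash
python3 -c "
from workcell import env
print(env.job_done())"
```

```text
the job is handed in; nothing more can be done
None
```

The jar with the red lid was in the way, so I stood it upright clear of the cover's path, laid the syringe lengthwise in the case and slid the cover fully shut; the job was handed in at about 25.5 s, and no verdict came back.

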